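# Bed a portable drive down on the support bars of a service vise

## Robot

A 7-joint arm with a two-finger parallel gripper is mounted at the origin on a cart in front of the work surface, level with it; the furniture and walls round the work are solid. World frame = base frame: x ahead of the robot, y to its left, z up, the work surface at z = 0. Lengths are in m, angles in rad, forces in N, time in s.
With the tool pointing down it reaches from about 0.425 to 0.975 m from the base axis. Payload 16.7 kg.
Tool frame: the origin (TCP) lies at the very end of the fingers, on their centre line; the grasp point (between the pads) lies 19 mm behind it; z points along the fingers, y is the line along which they close (so a half turn about z gives the same grasp; the last joint's range is limited). The gripper opens to 85 mm and grips with 20 to 120 N. Pads are 22 mm wide; open, the fingers measure 114 mm over their backs; the gripper's body (76 mm by 85 mm) begins 54 mm behind the grasp point. The pads swing forward as they close: fully open they stand 13 mm farther back than shut.
Start: joints at [-1.27, 0.426, 0.074, 1.606, -0.034, 1.111, -0.067], TCP at [0.294, 0.608, 0.231] pointing down, gripper open.
Joint ranges: [-2.85, 2.85], [-0.5, 2.14], [-1.23, 1.37], [0.21, 2.46], [-1.02, 4.16], [0.16, 2.05], [-2.73, 2.73]. Speed limits (rad/s): [1.89, 1.89, 2.39, 2.39, 3.01, 3.01, 3.01].

## Interface

Orientations are given as a 3x3 rotation matrix whose columns are the frame's x, y, z axes.
In Python, from plant import read_state, capture, job_done gives the robot as it stands.
- The arm moves only by the tool apply_moves, never from a script. Its arguments are lists of equal length, an entry for each row: "grip": the gripper's target within -1 to 1 (shut at 1, half-way at 0, fully open at -1); "xyz": the shift along the tool's x, y, z in mm, a list of three; "twist": the turn about the tool's z in degrees. In form: {"grip": [grip, ...], "xyz": [[tx, ty, tz], ...], "twist": [twist, ...]}. A call has exactly 8 rows; each row shifts and turns the commanded pose from where the row before left it, along the tool's axes as they then stand; what a row does not reach is not made up. A row lasts 1/8 s, in which the tool goes at most 62.5 mm and 10.7 degrees, less where a joint would pass 70% of its speed; a pose out of reach is approached as far as the arm can. A call is refused whole if a number of a shift passes 62.5 or a number of a turn 10.7, either way. A call with a gripper value outside its range is refused whole. The fingers move at their own pace and stop on an object; the grip force is fixed at half the most. Time passes only in rows, so rows that do not move let the fingers close, or fill a call up. It gives the time, the measured TCP pose, the force, the opening and the grip force at its end, in the units of the state.
- read_state(): the state, without advancing time (a new reading comes with each control period).
- capture(name): name is "side" or "top"; returns a dict with "pixels" (400x640x3 uint8, red, green, blue), "intrinsics" (3x3 intrinsics, pixels), "rvec" (rotation vector, rad) and "tvec" (3), from world to camera coordinates, as OpenCV has them. Camera axes: x right, y down, z forward; pixel columns grow to the right and rows downward; lengths in m; the calibration is good to about 2 mm. A picture is of the moment at which its call begins. There is no depth.
- job_done(): hands the job in; it is judged then, once.
The state is a dict: "t": time; "joints": joint angles; "dq": joint speeds; "joint_torque": joint torques, N m; "eef_pos": TCP position; "ee_rot": TCP orientation; "force": force on the tool from outside, world axes, zero at the start; "torque": the same for the moment, N m; "grip_width": finger opening in m; "finger_force": force on a finger pad.
Only numpy, scipy, OpenCV 4.12 (cv2) and the standard library are available. Lean on these libraries where they do the work, as an engineer would, in place of code of your own. Each camera call takes 0.05 s, during which the arm holds its last target. There are 200 camera calls.

## Task

A portable drive is gripped in the small service vise, but it rode up when the jaws closed, and one of the two steel support bars beneath it has crept out at the right-hand end. Push that bar back in until its end is level with the other bar's, then press the drive down on both long edges, firmly but without knocking it, until both bars stay nipped beneath it when you let go; finally give the end of the same bar a light push to prove that it no longer slides. Leave both bars level and nipped and the things round the vise where they are.

Things in the scene. Friction and masses are not known exactly. Their poses are not given: they have to be found in the camera images.
- vise: blue and aluminium vise fixed to the desk on screw-in rubber feet, 190 mm (x) by 124 mm (y). Origin: below the middle of the jaw opening, 0 to 6 mm above the desk; z up; y runs along the jaws, -y is the right-hand end; x runs across the jaws from the knob (at -x, near the robot) to the fixed jaw. Jaws 112 mm long, opening 73 mm wide (x = -36.5 to +36.5 mm), tops at z = 56 mm
- jaw_top (a point): middle of the fixed (far) jaw's top, 28 mm above the bed; the near jaw is as high
- bed_centre (a point): point over the bed's centre, 28 mm above the vise's origin: the level on which the bars lie. One bar lies along each jaw, centred at x = -30 or +30 mm from here, guided by the jaw and by the bed's raised middle (3 mm high, 47 mm wide) with about 1.5 mm play. Bed and guides end at y = -60 and +60 mm; beyond there is only the desk, 28 to 34 mm lower
- drive: black portable drive in the jaws: 71 mm across them, 111 mm along them, 14 mm thick. Origin: centre of its underside; axes as the vise's. It cannot leave the jaws, only slide up and down and rock about the jaw direction. At the start it stands 4 to 8 mm above the bars and leans to either jaw by up to 0.06 rad. Landed on both bars, its top is level, 32 mm above the bed
- drive_near_edge (a point): point on the drive's top, midway along it, 25 mm from its centre towards the near jaw (vise -x); a place to press. The rubber-faced jaws resist: the drive creeps down at about 8 N wherever it is pressed; with one edge landed, the other follows at 8 to 14 N. With both landed, the force rises by about 30 N per mm: the bars lie on brass strips with a thin rubber backing
- drive_far_edge (a point): point on the drive's top, midway along it, 25 mm from its centre towards the fixed jaw (vise +x); a place to press. Jaw friction keeps the drive down when the press is let off, so a steady 17 to 25 N on each edge in turn (static, not just a brief knock) nips both bars under about 12 N in all; over 35 N is too much for the drive
- stray_bar: steel support bar with a row of holes, 150 mm long (its y), 10 mm wide, 18 mm high, 0.12 kg, loose on the bed along either jaw; the one that sticks out 30 to 45 mm too far at the right-hand (vise -y) end. Origin: centre of its underside. In place it is centred along the jaws (vise y = 0), sticking out 19 mm beyond the drive at both ends like the other bar
- stray_bar_right_end (a point): middle of the stray bar's right-hand (vise -y) end face, 9 mm above the bed; a place to push, free all round. Loose, the bar slides at under 1 N; nipped, it holds against a light push of 2 to 3 N
- home_bar: the other steel support bar, alike, along the other jaw, centred along the jaws (vise y = 0) already. Origin: centre of its underside
- hub: grey four-port hub, 41 x 109 x 16 mm, left of the vise; origin centre of underside
- screwdriver: screwdriver with a red handle, 150 mm long, left of the vise; origin centre of underside
- tin: green tin, 74 x 98 x 24 mm, to the right in front of the vise; origin centre of underside
- earbuds: white earbud case, 49 x 57 x 22 mm, to the right behind the vise; origin centre of underside

How it is judged:
On the way, in this order (a step that is already met when the one before it is completed fails the run):
1. the bar that stuck out is back in, its end level with the other bar's within 5 mm (y of stray_bar in the frame of vise between -0.005 and 0.005 m and linear speed of stray_bar below 0.01 m/s), for 0.2 s.
2. with nothing touching the drive from above, it bears on each bar with more than 1.5 N (contact force between drive and stray_bar above 1.5 N and contact force between drive and home_bar above 1.5 N and contact force between each of the arm, the fingers and drive below 0.1 N), for 0.3 s.
3. the fingers push on that bar with more than 1.5 N and it does not slide (contact force between each of the fingers, drive and stray_bar above 1.5 N and linear speed of stray_bar below 0.004 m/s), for 0.15 s.
At the end, for the whole second after the job is handed in: The drive bears on each of the two bars with more than 1.5 N with no hand on it, and both bars are centred along the jaws within 6 mm, so that their ends are level (contact force between drive and stray_bar above 1.5 N and contact force between drive and home_bar above 1.5 N and y of stray_bar in the frame of vise between -0.006 and 0.006 m and y of home_bar in the frame of vise between -0.006 and 0.006 m and linear speed of stray_bar below 0.005 m/s); the robot touches nothing.
It fails at once if the drive is pressed with more than 35 N (contact force between any of the fingers, the arm and drive above 35 N).
It fails at once if a thing beside the vise is moved by more than 15 mm (distance of any of hub, screwdriver, tin, earbuds from where it was at the start of the episode above 0.015 m).
It also fails if it takes over 67 s, if anything falls off the work surface, if the arm or the gripper's body presses on something with over 40 N, if the wrist force passes 120 N, or if a joint passes its speed limit or range.

## Working session

There is one attempt and no reset: what is moved stays moved. The work goes in short steps, Python scripts to look and compute and a tool call to move; the robot and the scene stay as the last step left them, time stands still between calls to the robot, and variables do not carry over. Pictures are saved under pics/ and viewed, at most 10 in all, crops included, and the job is handed in when it is done.

Besides the shell and the picture viewer there is one more tool, called after "Request:" as name([rows], argument=value, ...), one row to a line, values as JSON. apply_moves: Moves the arm, as the interface text tells. Its arguments: {"type":"object","properties":{"grip":{"type":"array","items":{"type":"number"}},"xyz":{"type":"array","items":{"type":"array","items":{"type":"number"}}},"twist":{"type":"array","items":{"type":"number"}}},"required":["grip","xyz","twist"]}

```bash
mkdir -p pics; ls
cat > h.py <<'E'
import cv2,numpy as np
from plant import read_state,capture,job_done
def snap(n,f,crop=None,s=1):
    c=capture(n);im=c["pixels"][:,:,::-1]
    cv2.imwrite('pics/full_'+f,im)
    if crop: x0,y0,x1,y1=crop; im=im[y0:y1,x0:x1]
    cv2.imwrite('pics/'+f,cv2.resize(im,None,fx=s,fy=s,interpolation=cv2.INTER_CUBIC))
    np.savez('cal_'+n,K=c["intrinsics"],r=c["rvec"],t=c["tvec"]);return c
def cal(n): 
    d=np.load('cal_%s.npz'%n);return d['K'],d['r'],d['t']
def proj(n,P):
    K,r,t=cal(n);return cv2.projectPoints(np.array(P,float).reshape(-1,3),r,t,K,None)[0].reshape(-1,2)
def back(n,uv,z):
    K,r,t=cal(n);R=cv2.Rodrigues(np.ravel(r))[0];t=np.ravel(t)
    o=-R.T@t;d=R.T@np.linalg.inv(K)@np.array([uv[0],uv[1],1.]);return o+d*(z-o[2])/d[2]
E
python3 - <<'E'
from h import *
snap('top','top0.png');snap('side','side0.png')
s=read_state();print(s)
for n in('top','side'):
    K,r,t=cal(n);R=cv2.Rodrigues(np.ravel(r))[0];print(n,-R.T@np.ravel(t),R[2],K[0,0])
E
```

```text
pics
{'t': 0.1, 'joints': array([-1.26950365,  0.42668121,  0.07384714,  1.60654978, -0.03412146,
        1.1107737 , -0.06711379]), 'dq': array([-0.00096902, -0.00149463,  0.00046446, -0.00216905, -0.00013213,
        0.0014349 , -0.00033862]), 'joint_torque': array([ 6.41090650e-03, -9.51538754e+01,  3.77090022e+00, -4.64412475e+01,
        1.97472714e-02,  6.50597212e-03,  9.45861501e-06]), 'eef_pos': array([0.29393861, 0.60723339, 0.2306696 ]), 'ee_rot': array([[-9.00080336e-01,  4.35723752e-01, -4.47271996e-04],
       [ 4.35723977e-01,  9.00079711e-01, -1.06277595e-03],
       [-6.04962755e-05, -1.15147087e-03, -9.99999335e-01]]), 'force': array([0.0542882 , 0.49183961, 0.32719664]), 'torque': array([ 0.00406449, -0.05062777,  0.05507649]), 'finger_force': 0.0, 'grip_width': 0.08537071854146205}
top [ 0.39492825 -0.10454102  1.21731612] [ 0.12558299 -0.00336211 -0.99207742] 449.07308831152176
side [ 0.13238268 -0.97992494  0.437517  ] [ 0.39533658  0.8479075  -0.35321644] 496.8187074677031
```

View pics/top0.png

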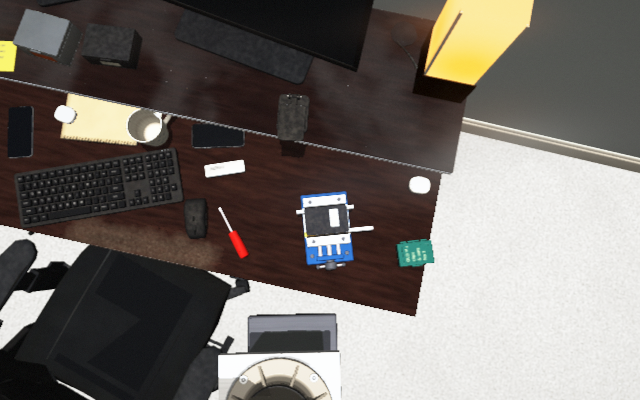

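View pics/side0.png

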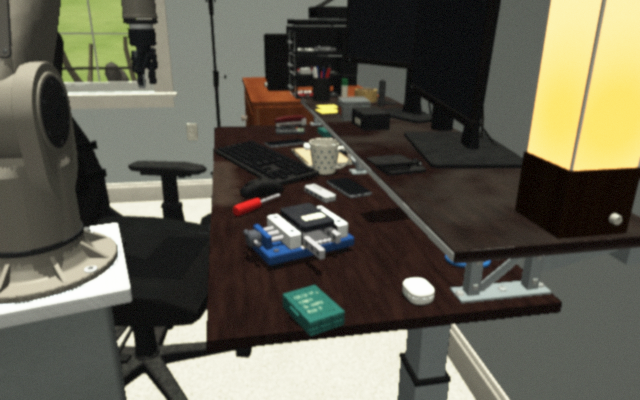

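The vise lies at about (327,228) in the top view. A bar sticks out right at (362,229), which looks like the near-jaw side. I'll enlarge both views.

Run:
```python
import cv2
a=cv2.imread('pics/full_top0.png')[182:277,285:385];cv2.imwrite('pics/c1.png',cv2.resize(a,None,fx=6,fy=6,interpolation=cv2.INTER_CUBIC))
a=cv2.imread('pics/full_side0.png')[195:270,235:365];cv2.imwrite('pics/c2.png',cv2.resize(a,None,fx=6,fy=6,interpolation=cv2.INTER_CUBIC))
```

```text
(no output)
```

View pics/c1.png

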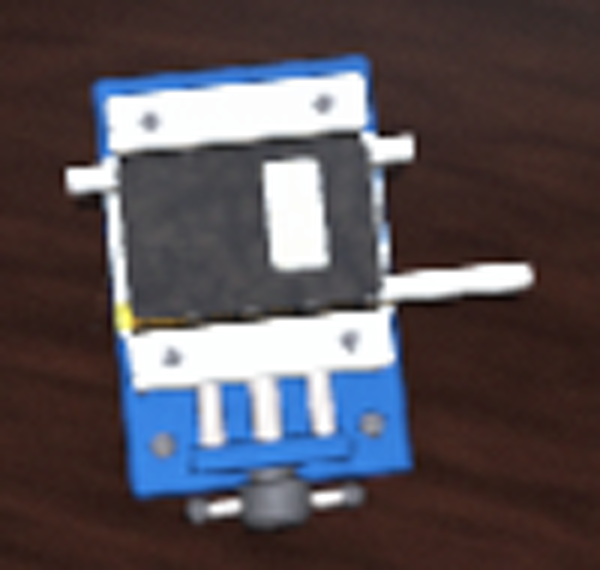

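View pics/c2.png

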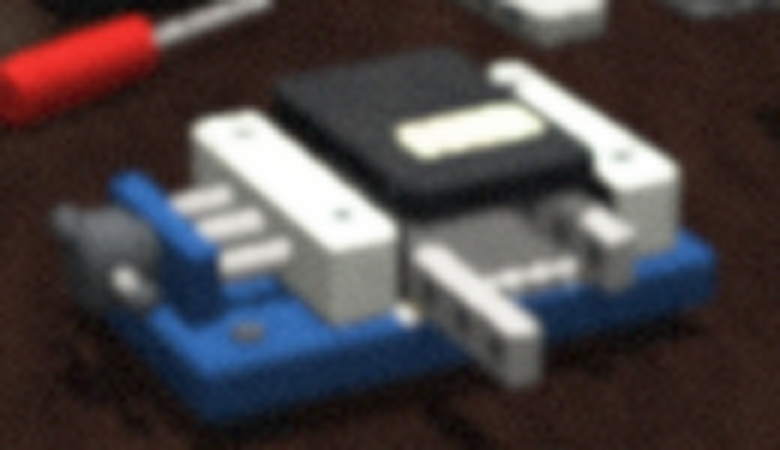

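```bash
cat > fit.py <<'E'
from h import *
from scipy.optimize import least_squares
T=lambda u,v:((u+.5)/6-.5+285,(v+.5)/6-.5+182)
S=lambda u,v:((u+.5)/6-.5+235,(v+.5)/6-.5+195)
def V(p,P):
    c,s=np.cos(p[2]),np.sin(p[2]);return [p[0]+c*P[0]-s*P[1],p[1]+s*P[0]+c*P[1],p[3]+P[2]]
# params x,y,yaw,h, wn,wf, straydy
obs=[('top',T(130,330),lambda p:(-.0365,.056,.056)),('top',T(392,308),lambda p:(-.0365,-.056,.056)),
('top',T(135,388),lambda p:(-.0365-p[4],.056,.056)),('top',T(395,362),lambda p:(-.0365-p[4],-.056,.056)),
('top',T(107,97),lambda p:(.0365+p[5],.056,.056)),('top',T(365,73),lambda p:(.0365+p[5],-.056,.056)),
('top',T(66,181),lambda p:(.03,.075,.046)),('top',T(414,149),lambda p:(.03,-.075,.046)),
('top',T(532,276),lambda p:(-.03,-.075+p[6],.046)),
('side',S(330,262),lambda p:(-.0365-p[4],-.056,.056)),('side',S(395,239),lambda p:(-.0365,-.056,.056)),
('side',S(194,124),lambda p:(-.0365-p[4],.056,.056)),('side',S(678,170),lambda p:(.0365+p[5],-.056,.056)),
('side',S(508,335),lambda p:(-.035,-.075+p[6],.046)),('side',S(541,325),lambda p:(-.025,-.075+p[6],.046)),
('side',S(509,386),lambda p:(-.035,-.075+p[6],.028)),('side',S(605,247),lambda p:(.025,-.075,.046)),('side',S(632,237),lambda p:(.035,-.075,.046))]
f=lambda p:np.concatenate([proj(n,V(p,g(p)))[0]-o for n,o,g in obs]+[[(p[3]-.003)/.002*.3]])
r=least_squares(f,[.58,-.1,0,.003,.02,.02,-.04],x_scale=.01,loss='soft_l1')
p=r.x;print(np.round(p,4));print(np.round(f(p)[:-1].reshape(-1,2),1).tolist())
for n,P in dict(jaw=(.0465,0,.056),stray_end=(-.03,-.075+p[6],.037),level=(-.03,-.075,.037),near=(-.025,0,.066),far=(.025,0,.066)).items():print(n,np.round(V(p,P),4))
E
python3 fit.py
```

```text
[ 0.4896 -0.1312  0.0736  0.0027  0.0252  0.0277 -0.0445]
[[-0.2, 0.1], [-0.6, -0.5], [-0.1, 0.2], [-0.0, 0.2], [0.0, 0.3], [-0.2, 0.1], [1.0, 0.4], [-0.0, 0.2], [-0.2, 0.1], [0.6, -2.7], [1.9, -1.5], [-0.4, 0.3], [0.4, 0.3], [-0.1, 0.3], [-0.7, 0.8], [-0.3, 0.8], [0.2, -0.6], [0.2, 0.1]]
jaw [ 0.536  -0.1278  0.0587]
stray_end [ 0.4685 -0.2526  0.0397]
level [ 0.4652 -0.2082  0.0397]
near [ 0.4647 -0.1331  0.0687]
far [ 0.5145 -0.1294  0.0687]
```

Request:
apply_moves([
  [0,0,0],
  [0,0,0],
  [0,0,0],
  [-22,-50,0],
  [-22,-50,0],
  [-22,-50,0],
  [-22,-50,0],
  [-22,-50,0],
], grip=[1,1,1,1,1,1,1,1], twist=[-10,-10,-10,0,0,0,0,0])

```text
t: 1.1
eef_pos: [0.4225, 0.3644, 0.2312]
ee_rot: [[-0.997, -0.073, -0.0], [-0.073, 0.997, -0.0], [0.0, -0.0, -1.0]]
force: [1.3, 0.4, 0.9]
grip_width: -0.0001
finger_force: 0.0
```

```bash
cat >> h.py <<'E'
VP=[0.4896,-0.1312,0.0736,0.0027]
def V(P,p=VP):
    c,s=np.cos(p[2]),np.sin(p[2]);return np.array([p[0]+c*P[0]-s*P[1],p[1]+s*P[0]+c*P[1],p[3]+P[2]])
def go(P):
    s=read_state();R=s['ee_rot'];e=s['eef_pos'];c,q=np.cos(VP[2]),np.sin(VP[2]);d=e-V((0,0,0))
    print('t',s['t'],'eef',e.round(4),'vise(mm)',(1e3*np.array([c*d[0]+q*d[1],-q*d[0]+c*d[1],d[2]])).round(1),'F',s['force'].round(2),'w',round(s['grip_width'],4))
    ang=np.degrees(np.arctan2(R[1,0],R[0,0]))%360
    print('tool move mm',(1e3*R.T@(V(P)-e)).round(1),'twist',round(ang-(180+np.degrees(VP[2])),2))
E
python3 -c "
from h import *
go((-.03,-.16,.2))"
```

```text
t 1.1 eef [0.4225 0.3644 0.2312] vise(mm) [-30.5 499.2 228.5] F [1.27 0.45 0.9 ] w -0.0001
tool move mm [  -1.  -659.2   28.6] twist -0.05
```

Request:
apply_moves([
  [0,-60,0],
  [0,-60,0],
  [0,-60,0],
  [0,-60,0],
  [0,-60,0],
  [0,-60,0],
  [0,-60,0],
  [0,-60,0],
], grip=[1,1,1,1,1,1,1,1], twist=[0,0,0,0,0,0,0,0])

```text
t: 2.1
eef_pos: [0.4566, -0.1144, 0.2315]
ee_rot: [[-0.997, -0.073, 0.0], [-0.073, 0.997, 0.0], [-0.0, 0.0, -1.0]]
force: [1.0, 0.8, 0.1]
grip_width: 0.0001
finger_force: 0.0
```

Request:
apply_moves([
  [0,-60,0],
  [0,-60,0],
  [0,-55,0],
  [0,0,50],
  [0,0,50],
  [0,0,50],
  [0,0,0],
  [0,0,0],
], grip=[1,1,1,1,1,1,1,1], twist=[0,0,0,0,0,0,0,0])

```text
t: 3.1
eef_pos: [0.4701, -0.2877, 0.0828]
ee_rot: [[-0.997, -0.072, 0.001], [-0.072, 0.997, -0.001], [-0.001, -0.001, -1.0]]
force: [0.6, -0.3, 0.2]
grip_width: 0.0001
finger_force: 0.0
```

```bash
python3 -c "
from h import *
go((-.03,-.16,.030))
snap('top','t1.png',(300,190,400,270),6)
"
```

```text
t 3.1 eef [ 0.4701 -0.2877  0.0828] vise(mm) [ -31.  -154.7   80.1] F [ 0.56 -0.25  0.17] w 0.0001
tool move mm [-0.9 -5.3 50.1] twist -0.07
```

View pics/t1.png

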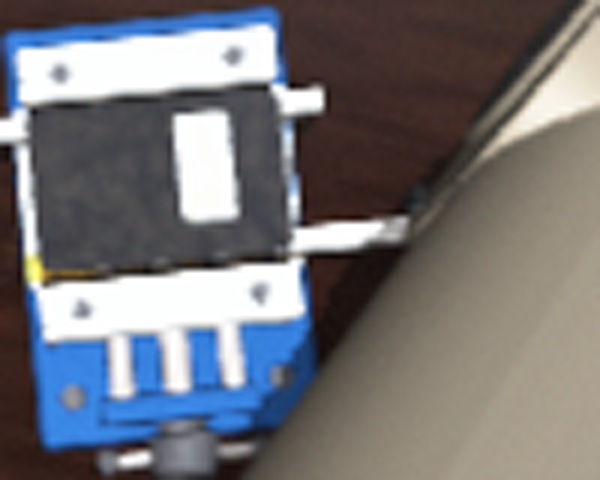

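Request:
apply_moves([
  [-1,0,25],
  [0,0,25],
  [0,0,0],
  [0,5,0],
  [0,5,0],
  [0,5,0],
  [0,5,0],
  [0,0,0],
], grip=[1,1,1,1,1,1,1,1], twist=[0,0,0,0,0,0,0,0])

```text
t: 4.15
eef_pos: [0.4692, -0.2666, 0.0314]
ee_rot: [[-0.997, -0.073, 0.0], [-0.073, 0.997, 0.0], [-0.0, 0.0, -1.0]]
force: [0.4, -0.0, 0.0]
grip_width: -0.0001
finger_force: 0.0
```

Request:
apply_moves([
  [0,5,0],
  [0,5,0],
  [0,5,0],
  [0,5,0],
  [0,4,0],
  [0,3,0],
  [0,2,0],
  [0,0,0],
], grip=[1,1,1,1,1,1,1,1], twist=[0,0,0,0,0,0,0,0])

```text
t: 5.15
eef_pos: [0.467, -0.2379, 0.0313]
ee_rot: [[-0.997, -0.073, -0.0], [-0.073, 0.997, 0.0], [0.0, 0.0, -1.0]]
force: [1.0, -0.4, 0.1]
grip_width: 0.0001
finger_force: 0.0
```

```bash
python3 -c "
from h import *
go((-.03,-.0895,.030))
snap('side','s1.png',(235,185,365,275),6)
"
```

```text
t 5.15 eef [ 0.467  -0.2379  0.0313] vise(mm) [ -30.4 -104.8   28.6] F [ 1.02 -0.44  0.14] w 0.0001
tool move mm [-0.4 15.3 -1.4] twist -0.04
```

View pics/s1.png

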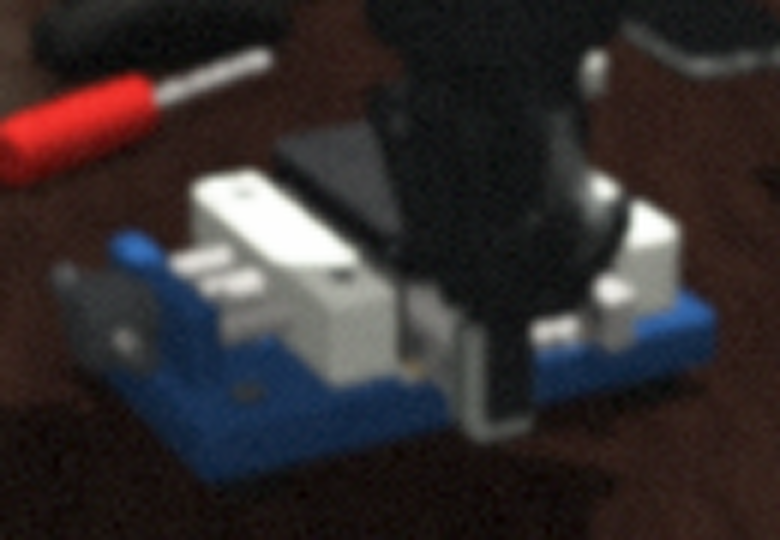

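The finger is in line with the bar, bottom at about (497,435) in the crop, and hides the end face. I'll push on to a little short of level, then back off to measure.

Request:
apply_moves([
  [0,4,0],
  [0,4,0],
  [0,3,0],
  [0,1,0],
  [0,0,0],
  [0,-20,0],
  [0,-40,0],
  [0,-40,0],
], grip=[1,1,1,1,1,1,1,1], twist=[0,0,0,0,0,0,0,0])

```text
t: 6.2
eef_pos: [0.4736, -0.3268, 0.0314]
ee_rot: [[-0.997, -0.073, 0.0], [-0.073, 0.997, 0.0], [-0.0, 0.0, -1.0]]
force: [0.9, 0.4, -0.6]
grip_width: -0.0004
finger_force: 0.0
```

```bash
python3 -c "
from h import *
go((-.03,-.0895,.030))
snap('side','s2.png',(255,205,355,275),8);snap('top','t2.png')
print(proj('side',[V((-.035,-.075,.046)),V((-.025,-.075,.046)),V((-.035,-.075,.028)),V((.025,-.075,.046)),V((.035,-.075,.046))])*8+3.5-np.array([255,205])*8)
"
```

```text
t 6.2 eef [ 0.4736 -0.3268  0.0314] vise(mm) [ -30.4 -193.9   28.7] F [ 0.87  0.36 -0.59] w -0.0004
tool move mm [ -0.4 104.4  -1.3] twist -0.01
[[424.91475066 294.44160481]
 [463.08545447 285.92727664]
 [425.15277159 364.61279997]
 [648.4255229  244.58546192]
 [684.42783248 236.55481412]]
```

View pics/s2.png

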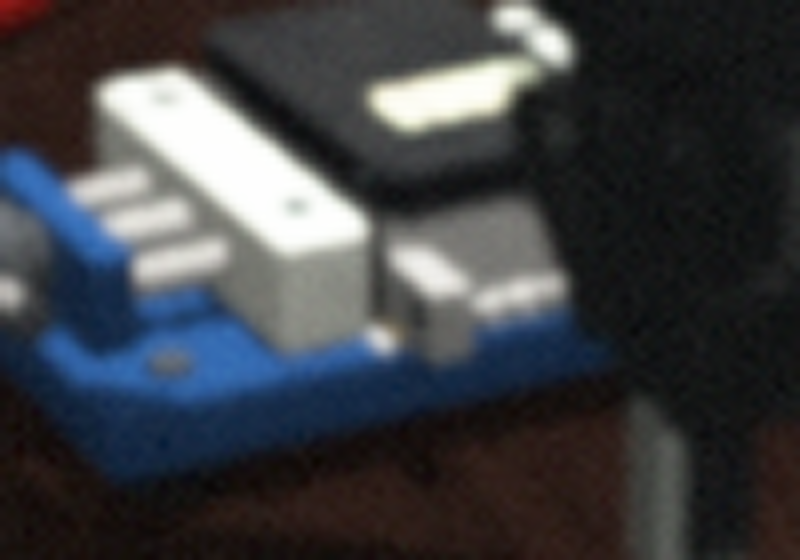

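Bar end face: top-left corner (428,302), expected (425,294) when level, so it is about 3 mm short. I'll finish that push.

Request:
apply_moves([
  [0,40,0],
  [0,40,0],
  [0,14,0],
  [0,3,0],
  [0,3,0],
  [0,2,0],
  [0,2,0],
  [0,0,0],
], grip=[1,1,1,1,1,1,1,1], twist=[0,0,0,0,0,0,0,0])

```text
t: 7.3
eef_pos: [0.4658, -0.2225, 0.0313]
ee_rot: [[-0.997, -0.072, 0.0], [-0.072, 0.997, -0.0], [-0.0, -0.0, -1.0]]
force: [-0.7, -0.1, 0.3]
grip_width: -0.0002
finger_force: 0.5
```

```bash
python3 -c "
from h import *
go((-.03,-.0895,.030))"
```

```text
t 7.3 eef [ 0.4658 -0.2225  0.0313] vise(mm) [-30.4 -89.3  28.6] F [-0.73 -0.13  0.3 ] w -0.0002
tool move mm [-0.4 -0.2 -1.4] twist -0.07
```

Request:
apply_moves([
  [0,0,0],
  [0,-20,0],
  [0,-40,0],
  [0,-40,0],
  [0,-40,0],
  [0,-20,-20],
  [0,0,-60],
  [0,0,-40],
], grip=[1,1,1,1,1,1,1,1], twist=[0,0,0,0,0,0,0,0])

```text
t: 8.3
eef_pos: [0.4774, -0.3825, 0.1533]
ee_rot: [[-0.997, -0.072, 0.001], [-0.072, 0.997, -0.001], [-0.0, -0.001, -1.0]]
force: [0.6, 0.6, 0.9]
grip_width: -0.0001
finger_force: 0.0
```

```bash
python3 -c "
from h import *
go((-.023,0,.11))
snap('side','s3.png');snap('top','t3.png')
a=cv2.imread('pics/full_s3.png')[200:275,245:360];b=cv2.imread('pics/full_t3.png')[185:265,285:400]
f=lambda a:cv2.resize(a,None,fx=5,fy=5,interpolation=cv2.INTER_CUBIC)[:290]
a=cv2.resize(a,None,fx=4,fy=4,interpolation=cv2.INTER_CUBIC);b=cv2.resize(b,None,fx=3.5,fy=3.5,interpolation=cv2.INTER_CUBIC)
b=cv2.copyMakeBorder(b,0,0,0,a.shape[1]-b.shape[1],0)
cv2.imwrite('pics/m3.png',np.vstack([a,b]))
print(proj('side',[V((-.035,-.075,.046)),V((-.025,-.075,.046)),V((-.035,-.075,.028)),V((.025,-.075,.046)),V((.035,-.075,.046))])*4+1.5-np.array([245,200])*4)
print(proj('top',[V((-.03,-.075,.046)),V((-.03,.075,.046)),V((.03,-.075,.046)),V((.03,.075,.046))]))
"
```

```text
t 8.3 eef [ 0.4774 -0.3825  0.1533] vise(mm) [ -30.7 -249.7  150.6] F [0.61 0.59 0.89] w -0.0001
tool move mm [ -7.2 249.7  40.5] twist -0.1
[[252.20737533 166.9708024 ]
 [271.29272724 162.71363832]
 [252.32638579 202.05639999]
 [363.96276145 142.04273096]
 [381.96391624 138.02740706]]
[[356.05629551 229.40554858]
 [298.65752088 235.0561774 ]
 [353.5649653  206.60195266]
 [296.52881478 212.17981807]]
```

View pics/m3.png

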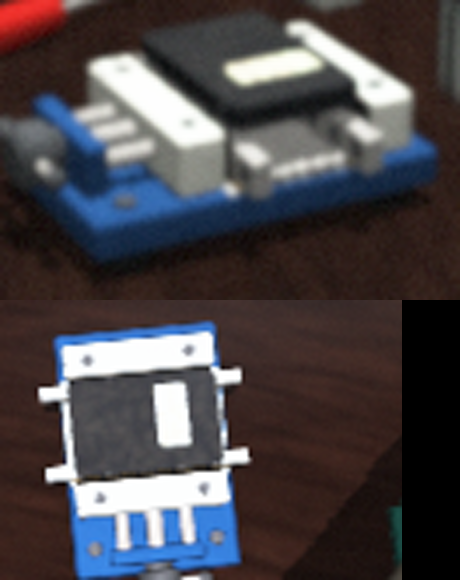

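Both views show the bars level: right ends (249,456) and (241,375), left ends (47,475) and (39,393), so the offsets match. Now I'll press.

Request:
apply_moves([
  [-7,50,0],
  [0,50,0],
  [0,50,0],
  [0,50,0],
  [0,50,0],
  [0,0,30],
  [0,0,25],
  [0,0,0],
], grip=[1,1,1,1,1,1,1,1], twist=[0,0,0,0,0,0,0,0])

```text
t: 9.4
eef_pos: [0.465, -0.1317, 0.0949]
ee_rot: [[-0.997, -0.073, -0.004], [-0.073, 0.997, -0.0], [0.004, 0.0, -1.0]]
force: [-0.0, -0.2, 0.5]
grip_width: -0.0002
finger_force: 0.0
```

Request:
apply_moves([
  [0,0,5],
  [0,0,5],
  [0,0,4],
  [0,0,2],
  [0,0,2],
  [0,0,2],
  [0,0,1],
  [0,0,1],
], grip=[1,1,1,1,1,1,1,1], twist=[0,0,0,0,0,0,0,0])

```text
t: 10.4
eef_pos: [0.4663, -0.1319, 0.0743]
ee_rot: [[-0.997, -0.073, 0.0], [-0.073, 0.997, -0.0], [-0.0, -0.0, -1.0]]
force: [-0.5, -0.8, 0.5]
grip_width: 0.0003
finger_force: 0.0
```

```bash
python3 -c "
from h import *
go((-.023,0,.06))"
```

```text
t 10.4 eef [ 0.4663 -0.1319  0.0743] vise(mm) [-23.3   1.   71.6] F [-0.54 -0.81  0.49] w 0.0003
tool move mm [-0.3 -1.  11.6] twist -0.05
```

Request:
apply_moves([
  [0,0,1],
  [0,0,1],
  [0,0,0.7],
  [0,0,0.7],
  [0,0,0.5],
  [0,0,0.5],
  [0,0,0.5],
  [0,0,0],
], grip=[1,1,1,1,1,1,1,1], twist=[0,0,0,0,0,0,0,0])

```text
t: 11.4
eef_pos: [0.4663, -0.1319, 0.0696]
ee_rot: [[-0.997, -0.073, 0.0], [-0.073, 0.997, 0.0], [-0.0, 0.0, -1.0]]
force: [-2.3, -0.2, 7.3]
grip_width: -0.0001
finger_force: 3.5
```

Request:
apply_moves([
  [0,0,0.5],
  [0,0,0.5],
  [0,0,0.5],
  [0,0,0.5],
  [0,0,0.5],
  [0,0,0.5],
  [0,0,0],
  [0,0,0],
], grip=[1,1,1,1,1,1,1,1], twist=[0,0,0,0,0,0,0,0])

```text
t: 12.4
eef_pos: [0.4663, -0.132, 0.0666]
ee_rot: [[-0.997, -0.073, 0.0], [-0.073, 0.997, 0.0], [-0.0, 0.0, -1.0]]
force: [-1.9, 0.2, 6.2]
grip_width: -0.0002
finger_force: 3.5
```

Request:
apply_moves([
  [0,0,0.5],
  [0,0,0.5],
  [0,0,0.5],
  [0,0,0.5],
  [0,0,0.5],
  [0,0,0.3],
  [0,0,0],
  [0,0,0],
], grip=[1,1,1,1,1,1,1,1], twist=[0,0,0,0,0,0,0,0])

```text
t: 13.4
eef_pos: [0.4663, -0.1319, 0.0639]
ee_rot: [[-0.997, -0.073, 0.0], [-0.073, 0.997, 0.0], [-0.0, 0.0, -1.0]]
force: [-2.9, 0.0, 9.1]
grip_width: 0.0001
finger_force: 5.1
```

Request:
apply_moves([
  [0,0,0.3],
  [0,0,0.3],
  [0,0,0.2],
  [0,0,0.2],
  [0,0,0],
  [0,0,0],
  [0,0,0],
  [0,0,0],
], grip=[1,1,1,1,1,1,1,1], twist=[0,0,0,0,0,0,0,0])

```text
t: 14.4
eef_pos: [0.4664, -0.1319, 0.0632]
ee_rot: [[-0.997, -0.072, 0.0], [-0.072, 0.997, 0.001], [-0.0, 0.001, -1.0]]
force: [-6.0, 1.4, 21.1]
grip_width: -0.0002
finger_force: 10.1
```

Request:
apply_moves([
  [0,0,-5],
  [0,0,-12],
  [-23,0,0],
  [-23,0,0],
  [0,0,0],
  [0,0,3],
  [0,0,2],
  [0,0,0],
], grip=[1,1,1,1,1,1,1,1], twist=[0,0,0,0,0,0,0,0])

```text
t: 15.4
eef_pos: [0.5116, -0.1287, 0.0745]
ee_rot: [[-0.997, -0.072, -0.0], [-0.072, 0.997, 0.0], [0.0, 0.0, -1.0]]
force: [0.1, 0.3, 0.6]
grip_width: 0.0002
finger_force: 0.0
```

Request:
apply_moves([
  [0,0,1],
  [0,0,1],
  [0,0,0.8],
  [0,0,0.7],
  [0,0,0.7],
  [0,0,0.7],
  [0,0,0.6],
  [0,0,0],
], grip=[1,1,1,1,1,1,1,1], twist=[0,0,0,0,0,0,0,0])

```text
t: 16.4
eef_pos: [0.5121, -0.1286, 0.0691]
ee_rot: [[-0.997, -0.073, -0.0], [-0.073, 0.997, -0.0], [0.0, -0.0, -1.0]]
force: [0.0, -0.2, 0.1]
grip_width: 0.0
finger_force: 0.0
```

Request:
apply_moves([
  [0,0,0.6],
  [0,0,0.6],
  [0,0,0.5],
  [0,0,0.5],
  [0,0,0.4],
  [0,0,0.4],
  [0,0,0],
  [0,0,0],
], grip=[1,1,1,1,1,1,1,1], twist=[0,0,0,0,0,0,0,0])

```text
t: 17.4
eef_pos: [0.5122, -0.1286, 0.0661]
ee_rot: [[-0.997, -0.073, 0.0], [-0.073, 0.997, -0.0], [-0.0, -0.0, -1.0]]
force: [-0.3, 0.1, 0.1]
grip_width: 0.0001
finger_force: 0.0
```

Request:
apply_moves([
  [0,0,0.4],
  [0,0,0.4],
  [0,0,0.4],
  [0,0,0.3],
  [0,0,0.3],
  [0,0,0.3],
  [0,0,0],
  [0,0,0],
], grip=[1,1,1,1,1,1,1,1], twist=[0,0,0,0,0,0,0,0])

```text
t: 18.4
eef_pos: [0.5122, -0.1286, 0.064]
ee_rot: [[-0.997, -0.073, -0.0], [-0.073, 0.997, -0.0], [0.0, -0.0, -1.0]]
force: [0.2, 0.6, 0.3]
grip_width: -0.0
finger_force: 0.0
```

Request:
apply_moves([
  [0,0,0.3],
  [0,0,0.3],
  [0,0,0.2],
  [0,0,0.2],
  [0,0,0],
  [0,0,0],
  [0,0,0],
  [0,0,0],
], grip=[1,1,1,1,1,1,1,1], twist=[0,0,0,0,0,0,0,0])

```text
t: 19.4
eef_pos: [0.5124, -0.1286, 0.0636]
ee_rot: [[-0.997, -0.073, 0.001], [-0.073, 0.997, 0.0], [-0.001, 0.0, -1.0]]
force: [-3.3, 0.2, 13.0]
grip_width: -0.0001
finger_force: 6.8
```

Request:
apply_moves([
  [0,0,0.2],
  [0,0,0.2],
  [0,0,0.1],
  [0,0,0],
  [0,0,0],
  [0,0,0],
  [0,0,0],
  [0,0,0],
], grip=[1,1,1,1,1,1,1,1], twist=[0,0,0,0,0,0,0,0])

```text
t: 20.4
eef_pos: [0.5125, -0.1286, 0.0634]
ee_rot: [[-0.997, -0.073, 0.001], [-0.073, 0.997, 0.0], [-0.001, 0.0, -1.0]]
force: [-6.4, 3.1, 21.6]
grip_width: -0.0001
finger_force: 10.5
```

Request:
apply_moves([
  [0,0,0.1],
  [0,0,0],
  [0,0,0],
  [0,0,-4],
  [23,0,0],
  [23,0,0],
  [0,0,0],
  [0,0,0],
], grip=[1,1,1,1,1,1,1,1], twist=[0,0,0,0,0,0,0,0])

```text
t: 21.4
eef_pos: [0.467, -0.1318, 0.0666]
ee_rot: [[-0.997, -0.073, 0.001], [-0.073, 0.997, -0.0], [-0.001, -0.0, -1.0]]
force: [-0.6, 0.8, -1.0]
grip_width: 0.0002
finger_force: 0.0
```

Request:
apply_moves([
  [0,0,1],
  [0,0,1],
  [0,0,0.7],
  [0,0,0.4],
  [0,0,0.2],
  [0,0,0.2],
  [0,0,0],
  [0,0,0],
], grip=[1,1,1,1,1,1,1,1], twist=[0,0,0,0,0,0,0,0])

```text
t: 22.4
eef_pos: [0.4664, -0.1319, 0.0634]
ee_rot: [[-0.997, -0.073, 0.0], [-0.073, 0.997, 0.0], [-0.0, 0.0, -1.0]]
force: [-5.5, 0.7, 18.4]
grip_width: 0.0
finger_force: 8.9
```

Request:
apply_moves([
  [0,0,0.1],
  [0,0,0.1],
  [0,0,0.1],
  [0,0,0],
  [0,0,0],
  [0,0,0],
  [0,0,0],
  [0,0,0],
], grip=[1,1,1,1,1,1,1,1], twist=[0,0,0,0,0,0,0,0])

```text
t: 23.4
eef_pos: [0.4664, -0.132, 0.0633]
ee_rot: [[-0.997, -0.072, 0.0], [-0.072, 0.997, 0.001], [-0.0, 0.001, -1.0]]
force: [-6.8, 1.8, 22.9]
grip_width: 0.0003
finger_force: 11.6
```

Request:
apply_moves([
  [0,0,-4],
  [-23,0,0],
  [-23,0,0],
  [0,0,1.5],
  [0,0,1.2],
  [0,0,0.5],
  [0,0,0.2],
  [0,0,0],
], grip=[1,1,1,1,1,1,1,1], twist=[0,0,0,0,0,0,0,0])

```text
t: 24.4
eef_pos: [0.5118, -0.1287, 0.0637]
ee_rot: [[-0.997, -0.072, 0.0], [-0.072, 0.997, 0.0], [-0.0, 0.0, -1.0]]
force: [-1.0, 1.3, 9.4]
grip_width: -0.0001
finger_force: 4.5
```

Request:
apply_moves([
  [0,0,0.2],
  [0,0,0.2],
  [0,0,0.2],
  [0,0,0.1],
  [0,0,0],
  [0,0,0],
  [0,0,0],
  [0,0,0],
], grip=[1,1,1,1,1,1,1,1], twist=[0,0,0,0,0,0,0,0])

```text
t: 25.4
eef_pos: [0.5119, -0.1287, 0.0634]
ee_rot: [[-0.997, -0.072, 0.001], [-0.072, 0.997, 0.001], [-0.001, 0.001, -1.0]]
force: [-3.9, 1.2, 20.5]
grip_width: 0.0004
finger_force: 10.1
```

Request:
apply_moves([
  [0,0,-4],
  [0,0,-30],
  [0,0,-50],
  [0,0,0],
  [0,-50,0],
  [0,-50,0],
  [25,-40,0],
  [27,0,0],
], grip=[1,1,1,1,1,1,1,1], twist=[0,0,0,0,0,0,0,0])

```text
t: 26.4
eef_pos: [0.4685, -0.2751, 0.1458]
ee_rot: [[-0.998, -0.069, -0.001], [-0.069, 0.998, -0.001], [0.001, -0.001, -1.0]]
force: [0.8, -0.2, 0.5]
grip_width: 0.0003
finger_force: 0.0
```

```bash
python3 -c "
from h import *
go((-.03,-.115,.0287))"
```

```text
t 26.4 eef [ 0.4685 -0.2751  0.1458] vise(mm) [ -31.6 -141.9  143.1] F [ 0.77 -0.15  0.5 ] w 0.0003
tool move mm [ -1.7  27.1 114.4] twist -0.28
```

Request:
apply_moves([
  [-1,0,40],
  [0,0,40],
  [0,0,34],
  [0,0,0],
  [0,25,0],
  [0,20,0],
  [0,3,0],
  [0,0,0],
], grip=[1,1,1,1,1,1,1,1], twist=[0,0,0,0,0,0,0,0])

```text
t: 27.4
eef_pos: [0.4684, -0.2245, 0.0334]
ee_rot: [[-0.997, -0.073, 0.001], [-0.073, 0.997, -0.0], [-0.001, -0.0, -1.0]]
force: [0.3, -0.0, 0.0]
grip_width: -0.0001
finger_force: 0.0
```

```bash
python3 -c "
from h import *
go((-.03,-.0893,.0287))"
```

```text
t 27.4 eef [ 0.4684 -0.2245  0.0334] vise(mm) [-28.  -91.4  30.7] F [ 0.26 -0.01  0.  ] w -0.0001
tool move mm [2.  2.1 2. ] twist -0.04
```

Request:
apply_moves([
  [2,0.3,0],
  [0,0.3,0],
  [0,0.3,0],
  [0,0.3,0],
  [0,0.2,0],
  [0,0.2,0],
  [0,0,0],
  [0,0,0],
], grip=[1,1,1,1,1,1,1,1], twist=[0,0,0,0,0,0,0,0])

```text
t: 28.4
eef_pos: [0.4659, -0.2226, 0.0325]
ee_rot: [[-0.997, -0.073, -0.0], [-0.073, 0.997, -0.0], [0.0, -0.0, -1.0]]
force: [-0.0, 0.3, -0.6]
grip_width: 0.0002
finger_force: 0.0
```

```bash
python3 -c "
from h import *
go((-.03,-.0893,.0287))"
```

```text
t 28.4 eef [ 0.4659 -0.2226  0.0325] vise(mm) [-30.4 -89.4  29.8] F [-0.04  0.28 -0.61] w 0.0002
tool move mm [-0.4  0.1  1.1] twist -0.05
```

Request:
apply_moves([
  [0,0.1,0],
  [0,0,0],
  [0,0.1,0],
  [0,0,0],
  [0,0.1,0],
  [0,0,0],
  [0,0,0],
  [0,0,0],
], grip=[1,1,1,1,1,1,1,1], twist=[0,0,0,0,0,0,0,0])

```text
t: 29.4
eef_pos: [0.4659, -0.2223, 0.0325]
ee_rot: [[-0.997, -0.073, 0.0], [-0.073, 0.997, -0.0], [-0.0, -0.0, -1.0]]
force: [0.3, -0.6, -0.1]
grip_width: -0.0004
finger_force: 0.5
```

Request:
apply_moves([
  [0,0.1,0],
  [0,0,0],
  [0,0,0],
  [0,0.1,0],
  [0,0,0],
  [0,0,0],
  [0,0,0],
  [0,0,0],
], grip=[1,1,1,1,1,1,1,1], twist=[0,0,0,0,0,0,0,0])

```text
t: 30.4
eef_pos: [0.4658, -0.2222, 0.0325]
ee_rot: [[-0.997, -0.073, -0.0], [-0.073, 0.997, -0.0], [0.0, -0.0, -1.0]]
force: [0.4, -3.6, -0.3]
grip_width: -0.0
finger_force: 2.2
```

Request:
apply_moves([
  [0,0,0],
  [0,0,0],
  [0,0,0],
  [0,0,0],
  [0,0,0],
  [0,0,0],
  [0,0,0],
  [0,0,0],
], grip=[1,1,1,1,1,1,1,1], twist=[0,0,0,0,0,0,0,0])

```text
t: 31.4
eef_pos: [0.4658, -0.2222, 0.0325]
ee_rot: [[-0.997, -0.073, 0.0], [-0.073, 0.997, -0.0], [-0.0, -0.0, -1.0]]
force: [0.2, -5.7, 0.4]
grip_width: -0.0002
finger_force: 2.5
```

```bash
python3 -c "
from h import *
for i in range(5):
  capture('side');s=read_state();print(s['force'].round(2),s['finger_force'],s['eef_pos'].round(5))"
```

```text
[-0.69 -5.32  0.27] 2.543891742825508 [ 0.46585 -0.22222  0.03255]
[ 0.03 -6.07 -0.07] 2.543781101703644 [ 0.46587 -0.22218  0.03256]
[ 0.75 -4.69  1.2 ] 2.5448166579008102 [ 0.46587 -0.22219  0.03255]
[ 0.54 -6.24  0.6 ] 2.544322684407234 [ 0.46584 -0.22219  0.03255]
[ 0.88 -5.29 -0.21] 2.5445596128702164 [ 0.46585 -0.22221  0.03255]
```

About 5.5 N is held without the bar sliding, so it is proven. I'll retreat.

Request:
apply_moves([
  [0,-5,0],
  [0,-25,0],
  [0,-30,0],
  [0,-40,0],
  [0,-40,-20],
  [0,-20,-50],
  [0,0,-50],
  [0,0,0],
], grip=[1,1,1,1,1,1,1,1], twist=[0,0,0,0,0,0,0,0])

```text
t: 32.65
eef_pos: [0.4788, -0.3829, 0.156]
ee_rot: [[-0.997, -0.072, 0.005], [-0.072, 0.997, -0.002], [-0.004, -0.002, -1.0]]
force: [1.4, 0.7, 0.1]
grip_width: -0.0
finger_force: 0.0
```

```bash
python3 -c "
from h import *
go((0,0,.03))
snap('side','s4.png');snap('top','t4.png')
a=cv2.imread('pics/full_s4.png')[200:275,245:360];b=cv2.imread('pics/full_t4.png')[185:265,285:400]
a=cv2.resize(a,None,fx=4,fy=4,interpolation=cv2.INTER_CUBIC);b=cv2.resize(b,None,fx=3.5,fy=3.5,interpolation=cv2.INTER_CUBIC)
b=cv2.copyMakeBorder(b,0,0,0,a.shape[1]-b.shape[1],0)
cv2.imwrite('pics/m4.png',np.vstack([a,b]))"
```

```text
t 32.65 eef [ 0.4788 -0.3829  0.156 ] vise(mm) [ -29.3 -250.2  153.3] F [1.4  0.7  0.14] w -0.0
tool move mm [-28.5 250.5 122.9] twist -0.07
```

View pics/m4.png

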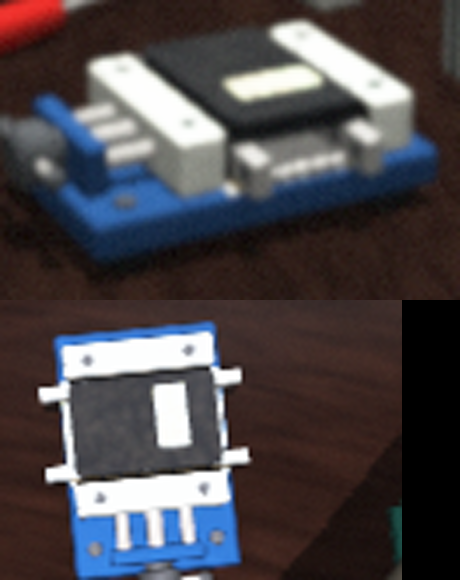

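The drive is seated level on both bars. The bar ends are still level: right (249,456) and (241,375), left (47,475) and (39,393). Handing in.

```bash
python3 -c "
from h import *
print(job_done())"
```

```text
the job is handed in; nothing more can be done
None
```

I handed the job in at about 33 s with no verdict returned: the bar is level again, the drive was pressed to about 20–23 N on each edge, and the bar then held a push of about 5.5 N (above the intended 2–3 N) without sliding.

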